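# Stroke the parcel gauge's carriage and leave it on its tight spot

### The job

The carriage of the parcel length gauge drags at one spot of its rail. Take it by the black knob and slide it first to the orange end and then through its whole travel to the blue end, each time until the spring buffer just begins to give (never ram it), and feel where it drags; then bring it back, leave it standing on the tight spot and let go. Do not shift the mug, stamp, brass weight or tape roll nearby.

Things in the scene. Friction and masses are not known exactly. Their poses are not given: they have to be found in the camera images.
- track: steel rail of the parcel length gauge, on an aluminium base plate 66 x 400 x 12 mm; origin: centre of the plate's underside, y along the rail towards the blue end, z up. Fixed. Hidden somewhere in it is one tight spot, 38 mm long: sliding drag rises over 12 mm to 9 to 13 N, is 6 to 10 N over the middle 14 mm, falls over the last 12; standing still, less is felt. The carriage can be run over it and stays put on it
- knob (a point): centre of the upright black round knob, 28 mm across, reaching 17 mm below and above this point, on the carriage: a grey block 56 mm across the rail, 60 mm along it, its top 27 mm below this point, with a thin steel jaw on the near side, lower still. 75 mm above the worktop. The carriage can only slide along the rail
- carriage (a joint): position of the carriage along the rail, m: 0 in the middle, positive towards the blue end. It meets the orange buffer at -0.127 and the blue one at +0.127. It drags with 1 to 2 N where it runs freely, far more on the tight spot
- buffer_orange (a joint): how far the orange spring buffer (round, 18 mm, at the orange block at the negative end of the rail) is pressed in, m: 0 free, stroke 10 mm, 2 N per mm
- buffer_blue (a joint): how far the blue spring buffer (round, 18 mm, at the blue block at the positive end of the rail) is pressed in, m: 0 free, stroke 10 mm, 2 N per mm
- mug: white dotted mug, 82 x 114 x 91 mm, bystander; origin under its middle
- stamp: rubber stamp with black knob, 30 x 52 x 78 mm, bystander; origin under its middle
- check_weight: brass check weight, 30 x 30 x 40 mm, bystander; origin under its middle
- tape_roll: roll of grey tape, 103 x 101 x 48 mm, bystander; origin under its middle

How it is judged:
On the way, in this order (a step that is already met when the one before it is completed fails the run):
1. the carriage is slid to the orange end until the orange buffer gives (1 mm or more) (value of joint buffer_orange above 0.001 m), for 0.1 s.
2. the carriage is slid through its whole travel to the blue end until the blue buffer gives (1 mm or more) (value of joint buffer_blue above 0.001 m), for 0.1 s.
At the end, for the whole second after the job is handed in: the carriage stands still on the tight spot (its brake shoe bears on the rail with more than 3.5 N, which is so within about 12 mm of the spot's middle) (contact force between carriage and track above 3.5 N and velocity of joint carriage between -0.005 and 0.005 m/s); the robot touches nothing.
It fails at once if a spring buffer is rammed: pressed in by more than 7.5 mm (15 N) (value of joint any of buffer_orange, buffer_blue above 0.0075 m).
It fails at once if the mug, stamp, brass weight or tape roll is shifted by more than 15 mm (distance of any of mug, stamp, check_weight, tape_roll from where it was at the start of the episode above 0.015 m).
It also fails if it takes over 72 s, if anything falls off the work surface, if the arm or the gripper's body presses on something with over 40 N, if the wrist force passes 120 N, or if a joint passes its speed limit or range.

### The arm

A 6-joint arm with a two-finger parallel gripper is mounted at the origin on a cart in front of the work surface, level with it; the furniture and walls round the work are solid. World frame = base frame: x ahead of the robot, y to its left, z up, the work surface at z = 0. Lengths are in m, angles in rad, forces in N, time in s.
With the tool pointing down it reaches from about 0.275 to 0.75 m from the base axis. Payload 10.2 kg.
Tool frame: the origin (TCP) lies midway between the tips of the shut fingers; the grasp point (between the pads) lies bot.hold_point_z behind it (bot.hold_point_z is the distance from the TCP to the grasp point, in m); z points along the fingers, y is the direction in which the jaws open and shut (so a half turn about z gives the same grasp; the last joint's range is limited). The gripper opens to 88 mm and grips with 3 to 60 N. Pads are 18 mm wide; open, the fingers measure 123 mm over their backs; the gripper's body (75 mm by 187 mm) begins 45 mm behind the grasp point.
Start: joints at [-1.358, 0.313, 1.498, -0, 1.331, -0.223], TCP at [0.222, -0.476, 0.239] pointing down, gripper open.
Joint ranges: [-2.94, 2.94], [-0.97, 2.17], [0.19, 2.56], [-1.23, 4.37], [0.02, 3.11], [-2.88, 2.88]. Speed limits (rad/s): [2.39, 2.39, 3.01, 3.14, 3.14, 3.14].

### API

Orientations are given as a unit quaternion [w, x, y, z].
In Python, from cell import monitor, viewer, ticket, bot gives the robot as it stands.
- The arm moves only by the shell command python3 -m inch 'ROWS'. ROWS is JSON, a list of rows, each a list of 5 numbers: the shift along the tool's x, y, z in cm, then the turn about the tool's z in rad, then the finger opening in cm, from 0 to 8.81. In form: [[x, y, z, spin, grip], ...]. A call has exactly 10 rows; each row is the pose to reach, as a shift and turn from the pose commanded when the call began, along the tool's axes at that moment; what a row does not reach only later rows make up. A row lasts 1/8 s, in which the tool goes at most 62.5 mm and 10.7 degrees, less where a joint would pass 70% of its speed; a pose out of reach is approached as far as the arm can. A call with a gripper value outside its range is refused whole. The fingers move at their own pace and stop on an object; the grip force is fixed at half the most. Time passes only in rows, so rows that repeat a pose let the fingers close, or fill a call up. It gives the time, the measured TCP pose, the force and the opening at its end, in the units of the state.
- monitor.observe(): the state, without advancing time (a new reading comes with each control period).
- viewer.get_image(name): name is "scene" or "side" or "wrist"; returns a dict with "pixels" (384x512x3 uint8, red, green, blue), "z_map" (384x512 float32, m along the optical axis (not along the pixel's ray), 0 where there is no reading), "fx", "fy", "cx", "cy" (pixels), "R" (3x3) and "t" (3): a world point X has camera coordinates R X + t; the wrist camera has in their place "tool_from_camera" (4x4, takes a point from camera to tool coordinates, whose origin is the TCP and whose axes are the flange's). Camera axes: x right, y down, z forward; pixel columns grow to the right and rows downward; lengths in m; the calibration is good to about 2 mm. A picture is of the moment at which its call begins: read the wrist's pose just before it.
- ticket.close_job(): hands the job in, once; it reports no verdict.
The state is a dict: "time_s": time; "joint_pos": joint angles; "qd": joint speeds; "joint_torque": joint torques, N m; "ee_pos": TCP position; "eef_rot": TCP orientation; "wrist_force": force on the tool from outside, world axes, zero at the start; "wrist_torque": the same for the moment, N m; "grip_width": finger opening in m.
Only numpy, scipy, OpenCV 4.12 (cv2) and the standard library are available. Lean on these libraries where they do the work, as an engineer would, in place of code of your own. Each camera call takes 0.05 s, during which the arm holds its last target.

## Working session

There is one attempt and no reset: what is moved stays moved. The work goes in short steps, Python scripts to look and compute and a shell command to move; the robot and the scene stay as the last step left them, time stands still between calls to the robot, and variables do not carry over. Pictures are saved under pics/ and viewed, and the job is handed in when it is done.

```bash
ls; mkdir -p pics; python3 - <<'E'
from cell import monitor, viewer, ticket, bot
import cv2,numpy as np
s=monitor.observe()
for k,v in s.items(): print(k,np.round(v,4))
print(bot.hold_point_z)
for n in ("scene","side"):
    im=viewer.get_image(n); cv2.imwrite(f"pics/{n}0.png",im["pixels"][:,:,::-1]); np.savez(f"{n}0.npz",**im)
E
```

```text
pics
time_s 0.0
joint_pos [-1.3584  0.3134  1.4985 -0.      1.331  -0.2234]
qd [ 0.0007 -0.0008  0.0038 -0.002   0.0021  0.0006]
joint_torque [ 1.10000e-03 -4.02209e+01 -2.52272e+01  6.95000e-02  3.52000e-02
 -1.00000e-04]
ee_pos [ 0.2216 -0.4757  0.2382]
eef_rot [-6.000e-04  9.763e-01  2.162e-01  0.000e+00]
wrist_force [ 0.4867  0.5522 -0.0089]
wrist_torque [-0.019   0.0518  0.0491]
grip_width 0.0883
0.0187
```

View pics/scene0.png

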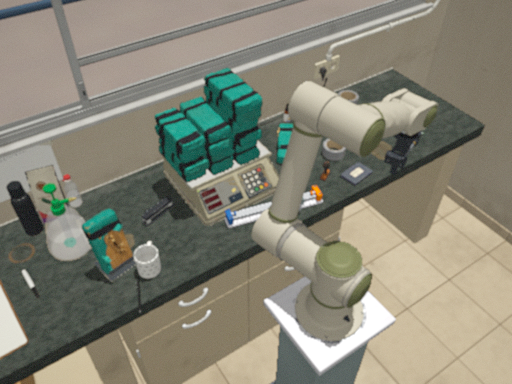

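View pics/side0.png

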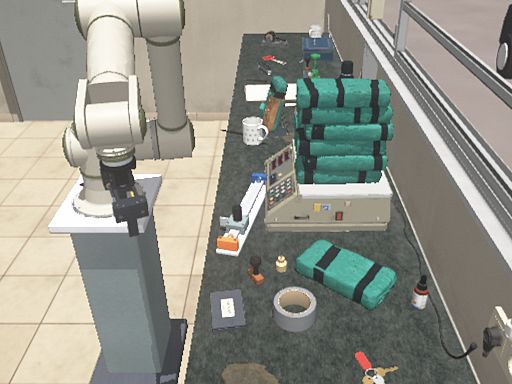

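The side view shows the rail running from the orange block (228,242) to the blue block (258,178). The knob is at about (237,212), the stamp and weight are just beyond the orange end, and the scale is alongside. Next I'll measure them.

```bash
cat > h.py <<'E'
import numpy as np,cv2
def world(d):
    z=d["z_map"];v,u=np.mgrid[:z.shape[0],:z.shape[1]]
    P=np.stack([(u-d["cx"])/d["fx"]*z,(v-d["cy"])/d["fy"]*z,z],-1)
    W=(P-d["t"])@d["R"]; W[z==0]=np.nan
    return W
E
python3 - <<'E'
from h import *
d=dict(np.load("side0.npz"));W=world(d)
print("cam",-d["R"].T@d["t"], d["fx"])
p=d["pixels"]
c=cv2.resize(p[160:340,190:400],None,fx=3.6,fy=3.3,interpolation=cv2.INTER_CUBIC);cv2.imwrite("pics/sidez.png",c[:,:,::-1])
hsv=cv2.cvtColor(p,cv2.COLOR_RGB2HSV)
h,s,v=[hsv[...,i].astype(int) for i in range(3)]
reg=np.zeros(h.shape,bool);reg[165:260,205:285]=1
def st(n,m):
    q=W[m&reg];q=q[~np.isnan(q[:,0])];print(n,len(q),np.nanmedian(q,0).round(4),q.min(0).round(3),q.max(0).round(3))
st("orange",(h<15)&(s>180)&(v>120))
st("blue",(h>100)&(h<125)&(s>150)&(v>80))
st("knob",(v<60)&(W[...,2]>0.05)&(W[...,2]<.1))
for (u,vv) in [(237,208),(237,212),(237,216),(228,242),(258,178),(255,270),(281,264),(295,300),(245,220),(225,222)]:
    print(u,vv,W[vv,u].round(3))
E
```

```text
cam [ 0.54232452 -1.38064721  0.89296179] 487.63714415973834
orange 16 [ 0.4338 -0.2995  0.0188] [ 0.4   -0.306  0.014] [ 0.453 -0.271  0.046]
blue 22 [0.5148 0.0666 0.0454] [0.488 0.047 0.017] [0.534 0.076 0.048]
knob 17 [ 0.458  -0.2054  0.0701] [ 0.439 -0.211  0.051] [ 0.46  -0.194  0.091]
237 208 [ 0.45  -0.203  0.093]
237 212 [ 0.45  -0.214  0.086]
237 216 [ 0.449 -0.209  0.069]
228 242 [ 0.428 -0.302  0.046]
258 178 [0.506 0.048 0.046]
255 270 [ 0.506 -0.415  0.042]
281 264 [ 0.575 -0.37   0.024]
295 300 [ 0.607 -0.499  0.018]
245 220 [ 0.472 -0.199  0.047]
225 222 [ 0.411 -0.188  0.032]
```

View pics/sidez.png

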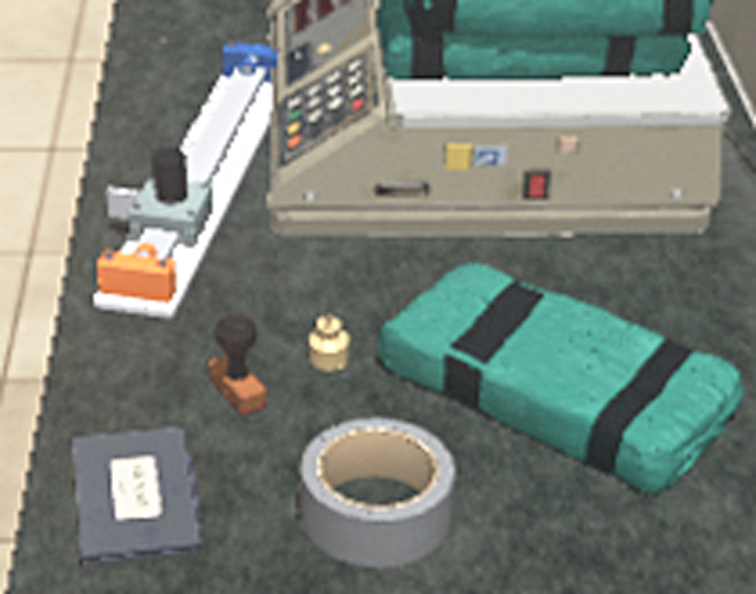

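```bash
python3 - <<'E'
from h import *
for n in("side0","scene0"):
    d=dict(np.load(n+".npz"));W=world(d);p=d["pixels"]
    hsv=cv2.cvtColor(p,cv2.COLOR_RGB2HSV).astype(int)
    # plate-ish band
    a=np.array([.428,-.302]);u=np.array([.216,.976]);w=np.array([.976,-.216])
    xy=W[...,:2]-a; s=xy@u;t=xy@w
    m=(s>-.05)&(s<.43)&(abs(t)<.08)&(W[...,2]>.006)&(W[...,2]<.022)&(hsv[...,2]>170)&(hsv[...,1]<60)
    q=W[m][:,:2]; print(n,len(q))
    if len(q)>30:
        r=cv2.minAreaRect((q*1000).astype(np.float32));print(r)
        l=cv2.fitLine((q*1000).astype(np.float32),cv2.DIST_HUBER,0,.01,.01).ravel();print(l)
        T=t[m];S=s[m]
        for b in np.arange(-.04,.42,.04):
            k=(S>b)&(S<b+.04)
            if k.sum()>3: print(round(b,2),k.sum(),T[k].min().round(4),T[k].max().round(4))
        print(S.min(),S.max(),np.median(W[m][:,2]))
# scale height near
d=dict(np.load("side0.npz"));W=world(d)
xy=W[...,:2]-a; s=xy@u;t=xy@w
for lo,hi in((.05,.1),(.1,.15),(.15,.2),(.2,.3)):
    m=(s>-.05)&(s<.4)&(t>lo)&(t<hi)&(W[...,2]>.02); 
    if m.sum(): print("scale",lo,m.sum(),np.nanmax(W[m][:,2]), s[m].min())
E
```

```text
side0 530
((461.8738708496094, -120.45501708984375), (387.2901306152344, 78.78388214111328), 75.73365783691406)
[ 2.1673642e-01  9.7623014e-01  4.8583929e+02 -1.2482391e+02]
-0.04 53 -0.0361 0.0272
0.0 52 -0.0363 0.0279
0.04 59 -0.0372 0.0284
0.08 41 -0.048 0.0294
0.12 27 0.0199 0.0298
0.16 46 0.009 0.0307
0.2 53 -0.0291 0.0329
0.24 75 -0.0326 0.0341
0.28 63 -0.0323 0.0366
0.32 47 -0.0305 0.029
0.36 14 -0.0312 0.0211
-0.009189543423155488 0.37890252718438117 0.011104561828017811
scene0 225
((467.21942138671875, -110.01242065429688), (388.50567626953125, 73.11369323730469), 76.6201400756836)
[ 2.5295231e-01  9.6747875e-01  4.5527759e+02 -7.4784508e+01]
0.0 26 -0.0425 -0.0006
0.04 38 -0.0413 -0.0143
0.08 5 -0.0334 -0.0279
0.24 27 -0.0322 0.0321
0.28 47 -0.0341 0.0334
0.32 57 -0.0374 0.0353
0.36 22 -0.0368 -0.0002
0.002183482220365812 0.39052621483502137 0.011133930510079913
scale 0.05 711 0.10839513227990893 0.11644613340494862
scale 0.1 1159 0.4305329744627781 -0.04631865181957142
scale 0.15 2532 0.4331287873519859 -0.04601681775747173
scale 0.2 6308 0.4338549642624612 -0.04993826838187785
```

```bash
python3 -m inch '[[4.1,-1.9,0,0.08,8.8],[8.2,-3.9,0,0.17,8.8],[12.3,-5.8,0,0.25,8.8],[16.5,-7.8,0,0.34,8.8],[20.6,-9.7,0,0.42,8.8],[24.7,-11.6,0,0.51,8.8],[28.8,-13.6,0,0.59,8.8],[32.9,-15.5,0,0.68,8.8],[32.9,-15.5,0,0.68,8.8],[32.9,-15.5,0,0.68,8.8]]'
python3 - <<'E'
from cell import monitor, viewer
import numpy as np,cv2
s=monitor.observe();print(s["time_s"],s["ee_pos"],s["eef_rot"],s["joint_pos"])
im=viewer.get_image("wrist");np.savez("w1.npz",pos=s["ee_pos"],rot=s["eef_rot"],**im);cv2.imwrite("pics/w1.png",im["pixels"][:,:,::-1])
print(im["tool_from_camera"])
im=viewer.get_image("side");cv2.imwrite("pics/s1.png",im["pixels"][:,:,::-1])
E
```

```text
time_s: 1.35
ee_pos: [0.4541, -0.1969, 0.2385]
eef_rot: [-0.0, 0.993, -0.121, -0.0]
wrist_force: [0.4, -0.0, -0.3]
grip_width: 0.0878
1.35 [ 0.45407219 -0.19685277  0.23848609] [-1.77755561e-05  9.92607357e-01 -1.21369387e-01 -3.26021022e-04] [-6.46131096e-01  2.47057283e-01  1.58543584e+00 -3.06111692e-04
  1.30968175e+00  1.16808306e+00]
[[-7.80594877e-04 -9.64077903e-01 -2.65618502e-01  6.95028989e-02]
 [ 9.99999614e-01 -8.59664151e-04  1.81420477e-04 -4.64564351e-05]
 [-4.03246177e-04 -2.65618258e-01  9.64078201e-01 -1.44632858e-01]
 [ 0.00000000e+00  0.00000000e+00  0.00000000e+00  1.00000000e+00]]
```

View pics/w1.png

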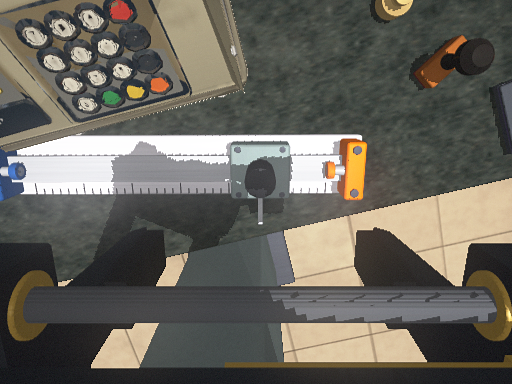

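View pics/s1.png

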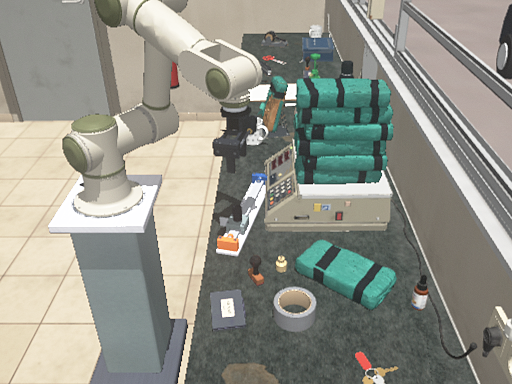

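The wrist view shows the rail almost level across the image. The knob is at (260,176) on the grey carriage, with the orange block at (355,170) and the blue one at the left edge. Now the precise poses.

```bash
cat >> h.py <<'E'
from scipy.spatial.transform import Rotation as Ro
def wworld(d):
    z=d["z_map"];v,u=np.mgrid[:z.shape[0],:z.shape[1]]
    P=np.stack([(u-d["cx"])/d["fx"]*z,(v-d["cy"])/d["fy"]*z,z,np.ones_like(z)],-1)
    T=P@d["tool_from_camera"].T
    q=d["rot"];R=Ro.from_quat([q[1],q[2],q[3],q[0]]).as_matrix()
    return T[...,:3]@R.T+d["pos"], T[...,:3]
E
python3 - <<'E'
from h import *
d=dict(np.load("w1.npz"));W,T=wworld(d);Z=W[...,2]
v,u=np.mgrid[:384,:512]
def rep(n,m):
    q=W[m];print(n,m.sum(),"mean",q.mean(0).round(4),"toolxy mid",((T[m].min(0)+T[m].max(0))/2).round(4),"ext",np.ptp(T[m],0).round(4),"z",q[:,2].min().round(3),q[:,2].max().round(3))
reg=(v>120)&(v<230)
rep("knobtop",reg&(Z>.088)&(Z<.096)&(u>220)&(u<300))
rep("knoball",reg&(Z>.058)&(Z<.096)&(u>220)&(u<300))
rep("carr",reg&(Z>.044)&(Z<.051)&(u>215)&(u<305))
hsv=cv2.cvtColor(d["pixels"],cv2.COLOR_RGB2HSV).astype(int)
rep("orange",reg&(Z>.042)&(Z<.052)&(u>320)&(hsv[...,0]<20)&(hsv[...,1]>150))
rep("blue",reg&(Z>.042)&(Z<.056)&(u<40)&(hsv[...,0]>100)&(hsv[...,1]>130))
# far edge of plate: per column topmost pixel z in .008-.02
pts=[]
for c in range(30,360):
    k=np.where((Z[:,c]>.0085)&(Z[:,c]<.016)&(hsv[:,c,2]>200)&(hsv[:,c,1]<40)&reg[:,c])[0]
    if len(k): pts.append(W[k[0],c,:2]*1000)
pts=np.float32(pts)
l=cv2.fitLine(pts,cv2.DIST_HUBER,0,.01,.01).ravel();print("far edge",l,np.degrees(np.arctan2(l[0],l[1])))
R=Ro.from_quat(d["rot"][[1,2,3,0]]).as_matrix();print("tool y",R[:,1],np.degrees(np.arctan2(-R[0,1],-R[1,1])))
E
```

```text
knobtop 746 mean [ 0.4496 -0.1959  0.0905] toolxy mid [-0.0045 -0.      0.148 ] ext [0.0273 0.0274 0.0049] z 0.088 0.093
knoball 919 mean [ 0.4516 -0.1964  0.0874] toolxy mid [-4.50e-03  1.00e-04  1.63e-01] ext [0.0274 0.0277 0.0349] z 0.058 0.093
carr 2348 mean [ 0.4517 -0.1964  0.0465] toolxy mid [-0.0185  0.0002  0.1911] ext [0.0833 0.0597 0.0068] z 0.044 0.051
orange 627 mean [ 0.4251 -0.2837  0.0449] toolxy mid [-0.0044  0.0872  0.1937] ext [0.0601 0.0378 0.0056] z 0.042 0.048
blue 144 mean [0.5025 0.0541 0.0441] toolxy mid [-0.0167 -0.2561  0.1937] ext [0.0368 0.021  0.0054] z 0.042 0.047
far edge [ 2.3635280e-01  9.7166729e-01  5.0247601e+02 -1.1290696e+02] 13.671379
tool y [-2.40944304e-01 -9.70538943e-01  4.38496474e-05] 13.942280639406288
```

```bash
python3 -m inch '[[-0.45,0,3,0,8.8],[-0.45,0,6,0,8.8],[-0.45,0,9,0,8.8],[-0.45,0,12,0,8.8],[-0.45,0,15,0,8.8],[-0.45,0,17,0,8.8],[-0.45,0,18,0,8.8],[-0.45,0,18.1,0,8.8],[-0.45,0,18.1,0,8.8],[-0.45,0,18.1,0,8.8]]'
python3 - <<'E'
from cell import monitor, viewer
import numpy as np,cv2
s=monitor.observe();print(s["time_s"],s["ee_pos"],s["wrist_force"])
im=viewer.get_image("side");cv2.imwrite("pics/s2.png",cv2.resize(im["pixels"][130:270,180:390],None,fx=3.6,fy=3.6)[:,:,::-1])
E
```

```text
time_s: 2.7
ee_pos: [0.4503, -0.1957, 0.0584]
eef_rot: [0.0, 0.993, -0.122, 0.001]
wrist_force: [-0.3, -0.4, -0.0]
grip_width: 0.0878
2.7 [ 0.45033259 -0.19570238  0.05837655] [-0.31857496 -0.43186659 -0.04322456]
```

View pics/s2.png

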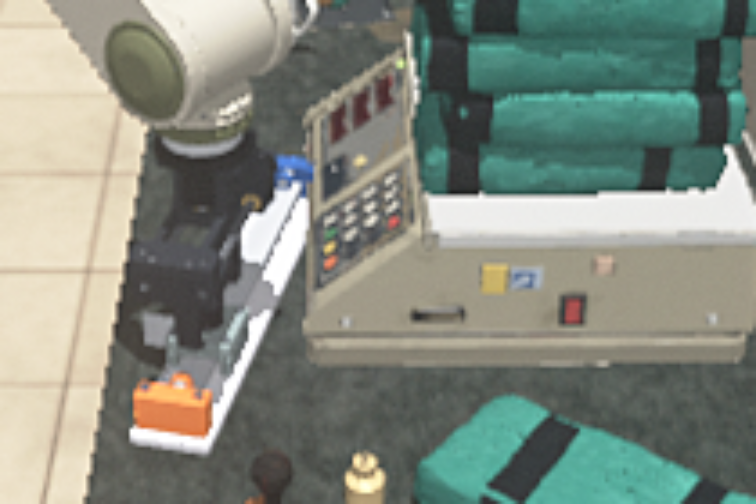

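The fingers are down on either side of the knob. Closing now.

```bash
python3 -m inch '[[0,0,0,0,6],[0,0,0,0,4.5],[0,0,0,0,3.2],[0,0,0,0,2],[0,0,0,0,2],[0,0,0,0,2],[0,0,0,0,2],[0,0,0,0,2],[0,0,0,0,2],[0,0,0,0,2]]'
```

```text
time_s: 4.0
ee_pos: [0.4501, -0.1955, 0.0577]
eef_rot: [0.0, 0.993, -0.122, 0.0]
wrist_force: [-0.1, -0.8, 1.1]
grip_width: 0.0269
```

```bash
cat > st.py <<'E'
from cell import monitor
import numpy as np
s=monitor.observe();u=np.array([.2364,.9717]);p=np.array(s["ee_pos"]);f=np.array(s["wrist_force"])
print("t %.2f s_along %.4f lat %.4f F_along %.2f lat %.2f fz %.2f w %.4f"%(s["time_s"],(p[:2]-[.467,-.113])@u,(p[:2]-[.467,-.113])@[u[1],-u[0]],f[:2]@u,f[:2]@[u[1],-u[0]],f[2],s["grip_width"]))
E
python3 st.py; python3 -m inch '[[0,0.2,0,0,2],[0,0.4,0,0,2],[0,0.6,0,0,2],[0,0.8,0,0,2],[0,1.0,0,0,2],[0,1.2,0,0,2],[0,1.4,0,0,2],[0,1.6,0,0,2],[0,1.8,0,0,2],[0,2.0,0,0,2]]'; python3 st.py
```

```text
t 4.00 s_along -0.0841 lat 0.0030 F_along -0.80 lat 0.11 fz 1.09 w 0.0269
time_s: 5.25
ee_pos: [0.4453, -0.215, 0.0577]
eef_rot: [0.0, 0.993, -0.122, 0.0]
wrist_force: [1.9, 1.0, -0.7]
grip_width: 0.0268
t 5.25 s_along -0.1043 lat 0.0030 F_along 1.44 lat 1.62 fz -0.72 w 0.0268
```

```bash
python3 -m inch '[[0,0.15,0,0,2],[0,0.3,0,0,2],[0,0.45,0,0,2],[0,0.6,0,0,2],[0,0.75,0,0,2],[0,0.9,0,0,2],[0,1.05,0,0,2],[0,1.2,0,0,2],[0,1.35,0,0,2],[0,1.5,0,0,2]]'; python3 st.py
python3 - <<'E'
from cell import viewer
import cv2
im=viewer.get_image("wrist");cv2.imwrite("pics/w3.png",im["pixels"][:,:,::-1])
E
```

```text
time_s: 6.5
ee_pos: [0.4417, -0.2296, 0.0578]
eef_rot: [0.0, 0.993, -0.122, 0.0]
wrist_force: [4.3, 1.1, -3.1]
grip_width: 0.0268
t 6.50 s_along -0.1193 lat 0.0029 F_along 2.03 lat 3.89 fz -3.07 w 0.0268
```

View pics/w3.png

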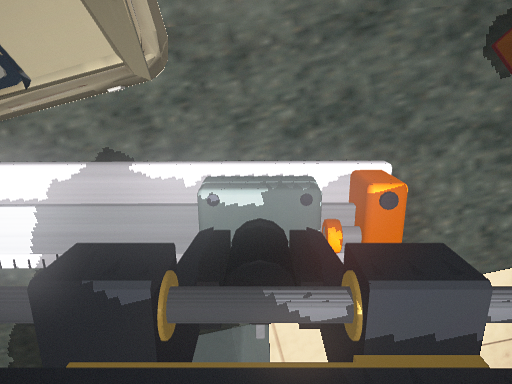

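The carriage is almost at the orange buffer: its edge is at pixel 322 and the buffer face at about 324. I'll go on in small steps.

```bash
python3 -m inch '[[0.005,0.05,0,0,2],[0.01,0.1,0,0,2],[0.015,0.15,0,0,2],[0.02,0.2,0,0,2],[0.02,0.25,0,0,2],[0.02,0.3,0,0,2],[0.02,0.35,0,0,2],[0.02,0.4,0,0,2],[0.02,0.4,0,0,2],[0.02,0.4,0,0,2]]'; python3 st.py
```

```text
time_s: 7.8
ee_pos: [0.4408, -0.2333, 0.0577]
eef_rot: [-0.0, 0.993, -0.122, -0.0]
wrist_force: [2.5, 1.1, -0.1]
grip_width: 0.0272
t 7.80 s_along -0.1231 lat 0.0029 F_along 1.66 lat 2.19 fz -0.06 w 0.0272
```

```bash
python3 -m inch '[[0,0.05,0,0,2],[0,0.1,0,0,2],[0,0.15,0,0,2],[0,0.2,0,0,2],[0.0,0.25,0,0,2],[0,0.3,0,0,2],[0,0.35,0,0,2],[0,0.4,0,0,2],[0,0.4,0,0,2],[0,0.4,0,0,2]]'; python3 st.py
```

```text
time_s: 9.05
ee_pos: [0.44, -0.2365, 0.0577]
eef_rot: [-0.001, 0.993, -0.122, -0.0]
wrist_force: [4.3, 6.8, 1.8]
grip_width: 0.0272
t 9.05 s_along -0.1264 lat 0.0029 F_along 7.63 lat 2.59 fz 1.76 w 0.0272
```

```bash
python3 -m inch '[[0,0.02,0,0,2],[0,0.05,0,0,2],[0,0.05,0,0,2],[0,0.05,0,0,2],[0.0,0.05,0,0,2],[0,0.05,0,0,2],[0,0.05,0,0,2],[0,0.05,0,0,2],[0,0.05,0,0,2],[0,0.05,0,0,2]]'; python3 st.py
python3 - <<'E'
from cell import viewer
import cv2
im=viewer.get_image("wrist");cv2.imwrite("pics/w4.png",cv2.resize(im["pixels"][140:290,180:430],None,fx=3,fy=3)[:,:,::-1])
E
```

```text
time_s: 10.3
ee_pos: [0.4399, -0.2369, 0.0577]
eef_rot: [-0.001, 0.993, -0.122, -0.0]
wrist_force: [4.4, 7.5, 2.5]
grip_width: 0.0268
t 10.30 s_along -0.1268 lat 0.0029 F_along 8.33 lat 2.51 fz 2.49 w 0.0268
```

View pics/w4.png

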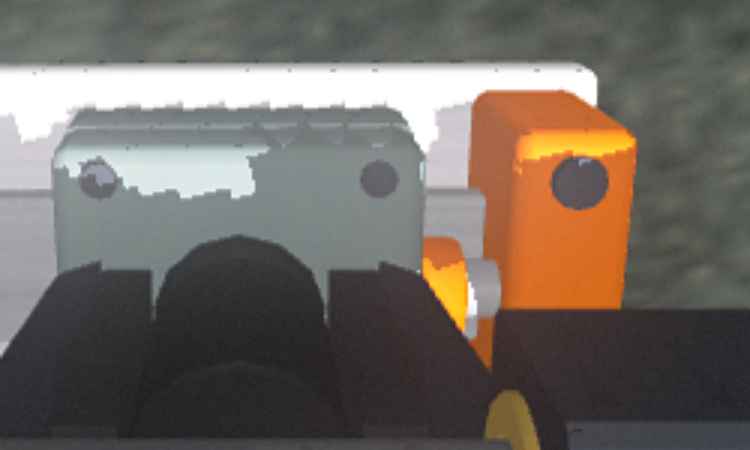

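The force holds at 8.3 N with the arm stationary and has risen by about 2 N/mm, so it is the spring, pressed in about 3 mm. Next is the scan towards blue, reading the force while the carriage is still moving.

```bash
python3 -m inch '[[0,-0.15,0,0,2],[0,-0.3,0,0,2],[0,-0.45,0,0,2],[0,-0.6,0,0,2],[0,-0.75,0,0,2],[0,-0.9,0,0,2],[0,-1.05,0,0,2],[0,-1.2,0,0,2],[0,-1.35,0,0,2],[0,-1.5,0,0,2]]'; python3 st.py
```

```text
time_s: 11.6
ee_pos: [0.4433, -0.223, 0.0577]
eef_rot: [-0.0, 0.993, -0.122, -0.0]
wrist_force: [-1.0, -0.9, 0.7]
grip_width: 0.0266
t 11.60 s_along -0.1125 lat 0.0030 F_along -1.17 lat -0.79 fz 0.69 w 0.0266
```

```bash
python3 -m inch '[[0,-0.15,0,0,2],[0,-0.3,0,0,2],[0,-0.45,0,0,2],[0,-0.6,0,0,2],[0,-0.75,0,0,2],[0,-0.9,0,0,2],[0,-1.05,0,0,2],[0,-1.2,0,0,2],[0,-1.35,0,0,2],[0,-1.5,0,0,2]]'; python3 st.py
```

```text
time_s: 12.85
ee_pos: [0.4469, -0.2085, 0.0577]
eef_rot: [-0.0, 0.993, -0.122, -0.0]
wrist_force: [-2.8, -1.0, 2.4]
grip_width: 0.0272
t 12.85 s_along -0.0975 lat 0.0031 F_along -1.66 lat -2.51 fz 2.43 w 0.0272
```

```bash
python3 -m inch '[[0,-0.15,0,0,2],[0,-0.3,0,0,2],[0,-0.45,0,0,2],[0,-0.6,0,0,2],[0,-0.75,0,0,2],[0,-0.9,0,0,2],[0,-1.05,0,0,2],[0,-1.2,0,0,2],[0,-1.35,0,0,2],[0,-1.5,0,0,2]]'; python3 st.py
```

```text
time_s: 14.1
ee_pos: [0.4505, -0.1939, 0.0577]
eef_rot: [-0.0, 0.993, -0.122, -0.0]
wrist_force: [-6.5, 0.2, 2.2]
grip_width: 0.0267
t 14.10 s_along -0.0825 lat 0.0031 F_along -1.37 lat -6.32 fz 2.20 w 0.0267
```

```bash
python3 -m inch '[[-0.02,-0.15,0,0,2],[-0.04,-0.3,0,0,2],[-0.06,-0.45,0,0,2],[-0.07,-0.6,-0.01,0,2],[-0.08,-0.75,-0.02,0,2],[-0.08,-0.9,-0.02,0,2],[-0.08,-1.05,-0.02,0,2],[-0.08,-1.2,-0.02,0,2],[-0.08,-1.35,-0.02,0,2],[-0.08,-1.5,-0.02,0,2]]'; python3 st.py
```

```text
time_s: 15.35
ee_pos: [0.4539, -0.1794, 0.0578]
eef_rot: [0.0, 0.993, -0.122, 0.001]
wrist_force: [4.9, -3.2, -8.5]
grip_width: 0.0266
t 15.35 s_along -0.0676 lat 0.0030 F_along -1.92 lat 5.54 fz -8.47 w 0.0266
```

```bash
python3 -m inch '[[0,-0.15,0,0,2],[0,-0.3,0,0,2],[0,-0.45,0,0,2],[-0.01,-0.6,0,0,2],[-0.01,-0.75,0,0,2],[-0.01,-0.9,0,0,2],[-0.02,-1.05,0,0,2],[-0.02,-1.2,0,0,2],[-0.02,-1.35,0,0,2],[-0.02,-1.5,0,0,2]]'; python3 st.py
```

```text
time_s: 16.6
ee_pos: [0.4575, -0.1648, 0.0578]
eef_rot: [0.0, 0.993, -0.122, 0.001]
wrist_force: [5.0, -2.3, -8.2]
grip_width: 0.0269
t 16.60 s_along -0.0526 lat 0.0030 F_along -1.02 lat 5.35 fz -8.19 w 0.0269
```

```bash
python3 -m inch '[[0.01,-0.15,0.01,0,2],[0.02,-0.3,0.015,0,2],[0.02,-0.45,0.015,0,2],[0.02,-0.6,0.015,0,2],[0.02,-0.75,0.015,0,2],[0.02,-0.9,0.015,0,2],[0.01,-1.05,0.015,0,2],[0.01,-1.2,0.015,0,2],[0.01,-1.35,0.015,0,2],[0.01,-1.5,0.015,0,2]]'; python3 st.py
```

```text
time_s: 17.85
ee_pos: [0.461, -0.1503, 0.0578]
eef_rot: [0.0, 0.993, -0.122, 0.001]
wrist_force: [5.2, -2.8, -7.5]
grip_width: 0.0272
t 17.85 s_along -0.0376 lat 0.0030 F_along -1.53 lat 5.73 fz -7.47 w 0.0272
```

```bash
python3 -m inch '[[0,-0.15,0,0,2],[0,-0.3,0,0,2],[0,-0.45,0,0,2],[-0.01,-0.6,0,0,2],[-0.01,-0.75,0,0,2],[-0.01,-0.9,0,0,2],[-0.02,-1.05,0,0,2],[-0.02,-1.2,0,0,2],[-0.02,-1.35,0,0,2],[-0.02,-1.5,0,0,2]]'; python3 st.py
```

```text
time_s: 19.1
ee_pos: [0.4644, -0.1363, 0.0578]
eef_rot: [0.001, 0.993, -0.122, 0.001]
wrist_force: [3.9, -7.2, -7.2]
grip_width: 0.027
t 19.10 s_along -0.0232 lat 0.0030 F_along -6.11 lat 5.54 fz -7.23 w 0.0270
```

```bash
python3 -m inch '[[0,-0.15,0,0,2],[0,-0.3,0,0,2],[0,-0.45,0,0,2],[-0.01,-0.6,0,0,2],[-0.01,-0.75,0,0,2],[-0.01,-0.9,0,0,2],[-0.02,-1.05,0,0,2],[-0.02,-1.2,0,0,2],[-0.02,-1.35,0,0,2],[-0.02,-1.5,0,0,2]]'; python3 st.py
```

```text
time_s: 20.35
ee_pos: [0.468, -0.1218, 0.0578]
eef_rot: [0.001, 0.993, -0.122, 0.001]
wrist_force: [4.6, -7.4, -9.5]
grip_width: 0.0271
t 20.35 s_along -0.0083 lat 0.0030 F_along -6.10 lat 6.27 fz -9.53 w 0.0271
```

Drag rises to about 6 N between s = -0.023 and -0.008, so the tight spot is there. I'll keep going in finer steps.

```bash
python3 -m inch '[[0.01,-0.05,0.01,0,2],[0.02,-0.1,0.01,0,2],[0.02,-0.15,0.01,0,2],[0.02,-0.2,0.01,0,2],[0.02,-0.25,0.01,0,2],[0.02,-0.3,0.01,0,2],[0.02,-0.35,0.01,0,2],[0.02,-0.4,0.01,0,2],[0.02,-0.45,0.01,0,2],[0.02,-0.5,0.01,0,2]]'; python3 st.py
```

```text
time_s: 21.6
ee_pos: [0.4693, -0.1167, 0.0578]
eef_rot: [0.0, 0.993, -0.122, 0.001]
wrist_force: [4.0, -4.3, -5.7]
grip_width: 0.0269
t 21.60 s_along -0.0030 lat 0.0031 F_along -3.22 lat 4.86 fz -5.69 w 0.0269
```

```bash
python3 -m inch '[[0,-0.05,0,0,2],[0,-0.1,0,0,2],[0,-0.15,0,0,2],[0,-0.2,0,0,2],[0,-0.25,0,0,2],[0,-0.3,0,0,2],[0,-0.35,0,0,2],[0,-0.4,0,0,2],[0,-0.45,0,0,2],[0,-0.5,0,0,2]]'; python3 st.py
```

```text
time_s: 22.85
ee_pos: [0.4705, -0.1116, 0.0578]
eef_rot: [0.0, 0.993, -0.122, 0.001]
wrist_force: [4.8, -4.5, -6.1]
grip_width: 0.0268
t 22.85 s_along 0.0022 lat 0.0031 F_along -3.26 lat 5.78 fz -6.11 w 0.0268
```

```bash
python3 -m inch '[[0,-0.15,0,0,2],[0,-0.3,0,0,2],[0,-0.45,0,0,2],[-0.01,-0.6,0,0,2],[-0.01,-0.75,0,0,2],[-0.01,-0.9,0,0,2],[-0.02,-1.05,0,0,2],[-0.02,-1.2,0,0,2],[-0.02,-1.35,0,0,2],[-0.02,-1.5,0,0,2]]'; python3 st.py
```

```text
time_s: 24.1
ee_pos: [0.4741, -0.0969, 0.0578]
eef_rot: [0.0, 0.993, -0.122, 0.001]
wrist_force: [6.2, -3.1, -7.2]
grip_width: 0.0268
t 24.10 s_along 0.0173 lat 0.0031 F_along -1.57 lat 6.79 fz -7.19 w 0.0268
```

```bash
python3 -m inch '[[0.02,-0.3,0.01,0,2],[0.03,-0.6,0.015,0,2],[0.03,-0.9,0.015,0,2],[0.03,-1.2,0.015,0,2],[0.03,-1.5,0.015,0,2],[0.03,-1.8,0.015,0,2],[0.02,-2.1,0.015,0,2],[0.02,-2.4,0.015,0,2],[0.02,-2.7,0.015,0,2],[0.02,-3.0,0.015,0,2]]'; python3 st.py
python3 - <<'E'
from cell import viewer
import cv2
im=viewer.get_image("side");cv2.imwrite("pics/s5.png",cv2.resize(im["pixels"][60:240,180:390],None,fx=3.3,fy=3.3)[:,:,::-1])
E
```

```text
time_s: 25.35
ee_pos: [0.4812, -0.0676, 0.0577]
eef_rot: [0.0, 0.993, -0.122, 0.0]
wrist_force: [3.9, -2.5, 0.2]
grip_width: 0.0267
t 25.35 s_along 0.0475 lat 0.0031 F_along -1.49 lat 4.33 fz 0.24 w 0.0267
```

View pics/s5.png

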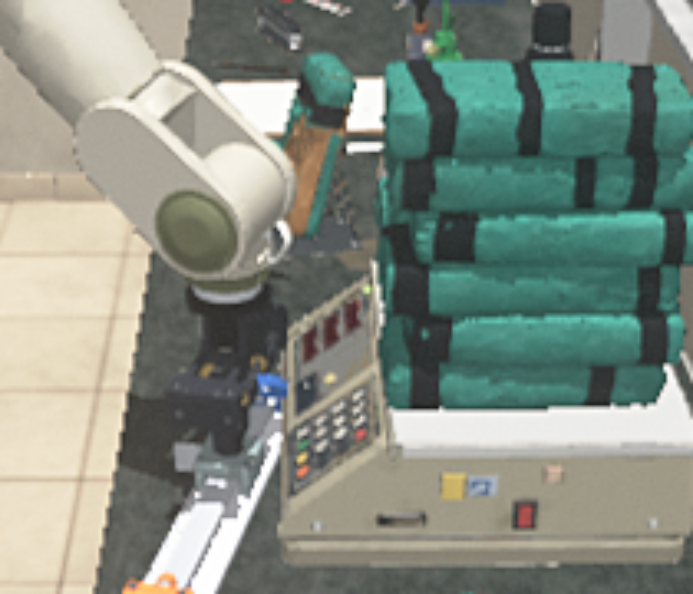

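The wrist is well clear of the scale and parcels. I'll carry on.

```bash
python3 -m inch '[[0.02,-0.35,0.0,0,2],[0.02,-0.7,0,0,2],[0.02,-1.05,0,0,2],[0.02,-1.4,0,0,2],[0.02,-1.75,0,0,2],[0.02,-2.1,0,0,2],[0.02,-2.45,0,0,2],[0.02,-2.8,0,0,2],[0.02,-3.15,0,0,2],[0.02,-3.5,0,0,2]]'; python3 st.py
```

```text
time_s: 26.65
ee_pos: [0.4896, -0.0335, 0.0577]
eef_rot: [0.0, 0.993, -0.122, -0.0]
wrist_force: [2.5, -1.4, 5.7]
grip_width: 0.027
t 26.65 s_along 0.0826 lat 0.0032 F_along -0.77 lat 2.80 fz 5.73 w 0.0270
```

```bash
python3 -m inch '[[0,-0.35,0.0,0,2],[0,-0.7,0,0,2],[0,-1.05,0,0,2],[0,-1.4,0,0,2],[0,-1.75,0,0,2],[0,-2.1,0,0,2],[0,-2.45,0,0,2],[0,-2.8,0,0,2],[0,-3.15,0,0,2],[0,-3.5,0,0,2]]'; python3 st.py
```

```text
time_s: 27.9
ee_pos: [0.4979, 0.0005, 0.0577]
eef_rot: [0.0, 0.993, -0.122, -0.0]
wrist_force: [1.7, -2.0, 5.9]
grip_width: 0.0269
t 27.90 s_along 0.1176 lat 0.0032 F_along -1.52 lat 2.15 fz 5.86 w 0.0269
```

```bash
python3 -m inch '[[0,-0.15,0.0,0,2],[0,-0.3,0,0,2],[0,-0.45,0,0,2],[0,-0.6,0,0,2],[0,-0.75,0,0,2],[0,-0.9,0,0,2],[0,-1.0,0,0,2],[0,-1.1,0,0,2],[0,-1.15,0,0,2],[0,-1.2,0,0,2]]'; python3 st.py
```

```text
time_s: 29.15
ee_pos: [0.5007, 0.0121, 0.0577]
eef_rot: [0.0, 0.993, -0.122, -0.0]
wrist_force: [-0.1, -2.0, 6.8]
grip_width: 0.0269
t 29.15 s_along 0.1295 lat 0.0032 F_along -1.95 lat 0.36 fz 6.78 w 0.0269
```

```bash
python3 -m inch '[[0,-0.05,0,0,2],[0,-0.1,0,0,2],[0,-0.15,0,0,2],[0,-0.2,0,0,2],[0,-0.25,0,0,2],[0,-0.25,0,0,2],[0,-0.25,0,0,2],[0,-0.25,0,0,2],[0,-0.25,0,0,2],[0,-0.25,0,0,2]]'; python3 st.py
```

```text
time_s: 30.4
ee_pos: [0.5013, 0.0145, 0.0576]
eef_rot: [0.0, 0.993, -0.122, -0.0]
wrist_force: [0.3, -2.2, 7.0]
grip_width: 0.0269
t 30.40 s_along 0.1320 lat 0.0032 F_along -2.06 lat 0.84 fz 6.96 w 0.0269
```

```bash
python3 -m inch '[[0,-0.05,0,0,2],[0,-0.1,0,0,2],[0,-0.15,0,0,2],[0,-0.2,0,0,2],[0,-0.25,0,0,2],[0,-0.25,0,0,2],[0,-0.25,0,0,2],[0,-0.25,0,0,2],[0,-0.25,0,0,2],[0,-0.25,0,0,2]]'; python3 st.py
```

```text
time_s: 31.65
ee_pos: [0.5018, 0.0164, 0.0577]
eef_rot: [0.0, 0.993, -0.122, -0.001]
wrist_force: [0.2, -5.3, 7.9]
grip_width: 0.027
t 31.65 s_along 0.1340 lat 0.0032 F_along -5.09 lat 1.42 fz 7.92 w 0.0270
```

```bash
python3 -m inch '[[0,-0.06,0,0,2],[0,-0.12,0,0,2],[0,-0.15,0,0,2],[0,-0.15,0,0,2],[0,-0.15,0,0,2],[0,-0.15,0,0,2],[0,-0.15,0,0,2],[0,-0.15,0,0,2],[0,-0.15,0,0,2],[0,-0.15,0,0,2]]'; python3 st.py
python3 - <<'E'
from cell import viewer
import cv2
im=viewer.get_image("wrist");cv2.imwrite("pics/w6.png",cv2.resize(im["pixels"][140:290,80:340],None,fx=3,fy=3)[:,:,::-1])
E
```

```text
time_s: 32.9
ee_pos: [0.5021, 0.0175, 0.0576]
eef_rot: [0.001, 0.993, -0.122, -0.001]
wrist_force: [-1.1, -7.9, 7.3]
grip_width: 0.027
t 32.90 s_along 0.1351 lat 0.0032 F_along -7.90 lat 0.84 fz 7.27 w 0.0270
```

View pics/w6.png

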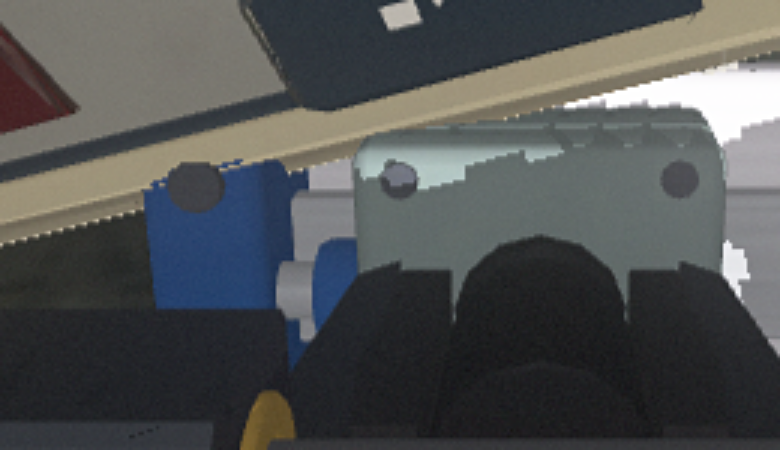

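The blue buffer's force is also spring-like, about 2 N/mm and roughly 3 mm pressed in, and in the picture its plunger touches the carriage. Contacts are at s ≈ -0.1235 and +0.132, a span of 0.2555 against a nominal 0.254, so they agree. Now back, then a fine scan.

```bash
python3 -m inch '[[0,0.4,0,0,2],[0,0.8,0,0,2],[0,1.2,-0.01,0,2],[0,1.6,-0.01,0,2],[0,2,-0.01,0,2],[0,2.4,-0.01,0,2],[0,2.8,-0.01,0,2],[0,3.2,-0.01,0,2],[0,3.6,-0.01,0,2],[0,4.0,-0.01,0,2]]'; python3 st.py
```

```text
time_s: 34.2
ee_pos: [0.4928, -0.0204, 0.0577]
eef_rot: [-0.0, 0.993, -0.122, -0.0]
wrist_force: [2.0, 0.9, 5.1]
grip_width: 0.0267
t 34.20 s_along 0.0961 lat 0.0032 F_along 1.30 lat 1.73 fz 5.09 w 0.0267
```

```bash
python3 -m inch '[[0,0.4,0,0,2],[0,0.8,0,0,2],[0,1.2,0,0,2],[0,1.6,0,0,2],[0,2,0,0,2],[0,2.4,0,0,2],[0,2.8,0,0,2],[0,3.2,0,0,2],[0,3.6,0,0,2],[0,4.0,0,0,2]]'; python3 st.py
```

```text
time_s: 35.45
ee_pos: [0.4833, -0.0595, 0.0577]
eef_rot: [-0.0, 0.993, -0.122, 0.0]
wrist_force: [3.1, 1.0, 3.9]
grip_width: 0.0272
t 35.45 s_along 0.0558 lat 0.0031 F_along 1.68 lat 2.82 fz 3.92 w 0.0272
```

```bash
python3 -m inch '[[0,0.4,0,0,2],[0,0.8,0,0,2],[0,1.2,0,0,2],[0,1.6,0,0,2],[0,2,0,0,2],[0,2.4,0,0,2],[0,2.8,0,0,2],[0,3.2,0,0,2],[0,3.6,0,0,2],[0,4.0,0,0,2]]'; python3 st.py
```

```text
time_s: 36.7
ee_pos: [0.4737, -0.0986, 0.0577]
eef_rot: [0.0, 0.993, -0.122, 0.0]
wrist_force: [5.0, 0.3, 4.2]
grip_width: 0.0272
t 36.70 s_along 0.0156 lat 0.0031 F_along 1.49 lat 4.78 fz 4.24 w 0.0272
```

```bash
python3 -m inch '[[0.01,0.06,0,0,2],[0.02,0.12,0,0,2],[0.02,0.18,0,0,2],[0.02,0.24,0,0,2],[0.02,0.3,0,0,2],[0.02,0.36,0,0,2],[0.02,0.42,0,0,2],[0.02,0.48,0,0,2],[0.02,0.54,0,0,2],[0.02,0.6,0,0,2]]'; python3 st.py
```

```text
time_s: 37.95
ee_pos: [0.4723, -0.1042, 0.0577]
eef_rot: [-0.0, 0.993, -0.122, -0.0]
wrist_force: [3.9, 0.7, 5.8]
grip_width: 0.0269
t 37.95 s_along 0.0098 lat 0.0030 F_along 1.66 lat 3.64 fz 5.83 w 0.0269
```

```bash
python3 -m inch '[[0,0.05,0,0,2],[0,0.1,0,0,2],[0,0.15,0,0,2],[0,0.2,0,0,2],[0,0.25,0,0,2],[0,0.3,0,0,2],[0,0.35,0,0,2],[0,0.4,0,0,2],[0,0.45,0,0,2],[0,0.5,0,0,2]]'; python3 st.py
```

```text
time_s: 39.2
ee_pos: [0.4712, -0.1088, 0.0577]
eef_rot: [-0.0, 0.993, -0.122, 0.0]
wrist_force: [5.1, 1.5, 5.5]
grip_width: 0.0269
t 39.20 s_along 0.0050 lat 0.0031 F_along 2.68 lat 4.60 fz 5.50 w 0.0269
```

```bash
python3 -m inch '[[0,0.05,0,0,2],[0,0.1,0,0,2],[0,0.15,0,0,2],[0,0.2,0,0,2],[0,0.25,0,0,2],[0,0.3,0,0,2],[0,0.35,0,0,2],[0,0.4,0,0,2],[0,0.45,0,0,2],[0,0.5,0,0,2]]'; python3 st.py
```

```text
time_s: 40.45
ee_pos: [0.47, -0.1133, 0.0577]
eef_rot: [-0.0, 0.993, -0.122, 0.0]
wrist_force: [7.2, 3.9, 5.8]
grip_width: 0.0267
t 40.45 s_along 0.0004 lat 0.0030 F_along 5.49 lat 6.06 fz 5.85 w 0.0267
```

```bash
python3 -m inch '[[0,0.05,0,0,2],[0,0.1,0,0,2],[0,0.15,0,0,2],[0,0.2,0,0,2],[0,0.25,0,0,2],[0,0.3,0,0,2],[0,0.35,0,0,2],[0,0.4,0,0,2],[0,0.45,0,0,2],[0,0.5,0,0,2]]'; python3 st.py
```

```text
time_s: 41.7
ee_pos: [0.4689, -0.118, 0.0577]
eef_rot: [-0.001, 0.993, -0.122, 0.0]
wrist_force: [7.1, 4.0, 6.2]
grip_width: 0.0267
t 41.70 s_along -0.0044 lat 0.0030 F_along 5.60 lat 5.94 fz 6.17 w 0.0267
```

```bash
python3 -m inch '[[0,0.05,0,0,2],[0,0.1,0,0,2],[0,0.15,0,0,2],[0,0.2,0,0,2],[0,0.25,0,0,2],[0,0.3,0,0,2],[0,0.35,0,0,2],[0,0.4,0,0,2],[0,0.45,0,0,2],[0,0.5,0,0,2]]'; python3 st.py
```

```text
time_s: 42.95
ee_pos: [0.4677, -0.123, 0.0577]
eef_rot: [-0.0, 0.993, -0.122, 0.0]
wrist_force: [5.8, 4.2, 6.1]
grip_width: 0.0271
t 42.95 s_along -0.0096 lat 0.0030 F_along 5.44 lat 4.66 fz 6.10 w 0.0271
```

```bash
python3 -m inch '[[0,0.05,0,0,2],[0,0.1,0,0,2],[0,0.15,0,0,2],[0,0.2,0,0,2],[0,0.25,0,0,2],[0,0.3,0,0,2],[0,0.35,0,0,2],[0,0.4,0,0,2],[0,0.45,0,0,2],[0,0.5,0,0,2]]'; python3 st.py
```

```text
time_s: 44.2
ee_pos: [0.4665, -0.1279, 0.0577]
eef_rot: [-0.0, 0.993, -0.122, 0.0]
wrist_force: [6.9, 4.5, 5.7]
grip_width: 0.027
t 44.20 s_along -0.0146 lat 0.0030 F_along 6.00 lat 5.59 fz 5.73 w 0.0270
```

```bash
python3 -m inch '[[0,0.05,0,0,2],[0,0.1,0,0,2],[0,0.15,0,0,2],[0,0.2,0,0,2],[0,0.25,0,0,2],[0,0.3,0,0,2],[0,0.35,0,0,2],[0,0.4,0,0,2],[0,0.45,0,0,2],[0,0.5,0,0,2]]'; python3 st.py
```

```text
time_s: 45.45
ee_pos: [0.4653, -0.1329, 0.0577]
eef_rot: [-0.0, 0.993, -0.122, 0.0]
wrist_force: [6.5, 2.7, 5.4]
grip_width: 0.0269
t 45.45 s_along -0.0198 lat 0.0030 F_along 4.13 lat 5.72 fz 5.43 w 0.0269
```

```bash
python3 -m inch '[[0,0.05,0,0,2],[0,0.1,0,0,2],[0,0.15,0,0,2],[0,0.2,0,0,2],[0,0.25,0,0,2],[0,0.3,0,0,2],[0,0.35,0,0,2],[0,0.4,0,0,2],[0,0.45,0,0,2],[0,0.5,0,0,2]]'; python3 st.py
```

```text
time_s: 46.7
ee_pos: [0.464, -0.138, 0.0577]
eef_rot: [-0.0, 0.993, -0.122, 0.0]
wrist_force: [6.3, 1.4, 5.8]
grip_width: 0.0271
t 46.70 s_along -0.0250 lat 0.0030 F_along 2.82 lat 5.76 fz 5.82 w 0.0271
```

```bash
python3 -m inch '[[0,0.05,0,0,2],[0,0.1,0,0,2],[0,0.15,0,0,2],[0,0.2,0,0,2],[0,0.25,0,0,2],[0,0.3,0,0,2],[0,0.35,0,0,2],[0,0.4,0,0,2],[0,0.45,0,0,2],[0,0.5,0,0,2]]'; python3 st.py
```

```text
time_s: 47.95
ee_pos: [0.4628, -0.143, 0.0577]
eef_rot: [-0.0, 0.993, -0.122, 0.0]
wrist_force: [5.5, 0.2, 3.9]
grip_width: 0.027
t 47.95 s_along -0.0301 lat 0.0030 F_along 1.47 lat 5.32 fz 3.94 w 0.0270
```

```bash
python3 -m inch '[[0,0.05,0,0,2],[0,0.1,0,0,2],[0,0.15,0,0,2],[0,0.2,0,0,2],[0,0.25,0,0,2],[0,0.3,0,0,2],[0,0.35,0,0,2],[0,0.4,0,0,2],[0,0.45,0,0,2],[0,0.5,0,0,2]]'; python3 st.py
```

```text
time_s: 49.2
ee_pos: [0.4616, -0.1479, 0.0577]
eef_rot: [0.0, 0.993, -0.122, 0.0]
wrist_force: [4.8, -0.4, 4.6]
grip_width: 0.0268
t 49.20 s_along -0.0352 lat 0.0030 F_along 0.70 lat 4.76 fz 4.64 w 0.0268
```

Orange-bound drag starts at s ≈ +0.006 and ends at about -0.030. The blue-bound readings mirror this about s ≈ -0.0115. Moving to that middle.

```bash
python3 -m inch '[[0.01,-0.3,0,0,2],[0.02,-0.6,0,0,2],[0.02,-0.9,0,0,2],[0.02,-1.2,0,0,2],[0.02,-1.5,0,0,2],[0.02,-1.8,0,0,2],[0.02,-2.1,0,0,2],[0.02,-2.4,0,0,2],[0.02,-2.4,0,0,2],[0.02,-2.4,0,0,2]]'; python3 st.py
```

```text
time_s: 50.45
ee_pos: [0.4674, -0.1242, 0.0577]
eef_rot: [-0.0, 0.993, -0.122, -0.0]
wrist_force: [4.9, 1.2, 5.7]
grip_width: 0.0272
t 50.45 s_along -0.0108 lat 0.0030 F_along 2.37 lat 4.49 fz 5.65 w 0.0272
```

```bash
python3 -m inch '[[0,0,0,0,3],[0,0,0,0,4],[0,0,0,0,5],[0,0,0,0,6.5],[0,0,0,0,8],[0,0,0,0,8],[0,0,0,0,8],[0,0,0,0,8],[0,0,0,0,8],[0,0,0,0,8]]'; python3 st.py
```

```text
time_s: 51.7
ee_pos: [0.4674, -0.1245, 0.0576]
eef_rot: [-0.0, 0.993, -0.122, -0.0]
wrist_force: [0.2, 0.3, -0.8]
grip_width: 0.0802
t 51.70 s_along -0.0111 lat 0.0031 F_along 0.32 lat 0.17 fz -0.77 w 0.0802
```

```bash
python3 -m inch '[[0,0,-0.5,0,8],[0,0,-2,0,8],[0,0,-4.5,0,8],[0,0,-7,0,8],[0,0,-10,0,8],[0,0,-13,0,8],[0,0,-15,0,8],[0,0,-15,0,8],[0,0,-15,0,8],[0,0,-15,0,8]]'; python3 st.py
python3 - <<'E'
from cell import monitor,viewer
from h import *
s=monitor.observe()
im=viewer.get_image("wrist");cv2.imwrite("pics/w9.png",im["pixels"][:,:,::-1])
d=dict(pos=np.array(s["ee_pos"]),rot=np.array(s["eef_rot"]),**im);W,T=wworld(d);Z=W[...,2]
v,u=np.mgrid[:384,:512];m=(v>100)&(v<260)&(u>200)&(u<320)&(Z>.088)&(Z<.096)
mid=(T[m].min(0)+T[m].max(0))/2;print(m.sum(),mid,np.ptp(T[m],0))
R=Ro.from_quat(d["rot"][[1,2,3,0]]).as_matrix();p=R@mid+d["pos"];print("knob",p,"s",(p[:2]-[.467,-.113])@[.2364,.9717])
im=viewer.get_image("side");cv2.imwrite("pics/s9.png",im["pixels"][:,:,::-1])
E
```

```text
time_s: 52.95
ee_pos: [0.4671, -0.1244, 0.2069]
eef_rot: [-0.0, 0.993, -0.122, -0.001]
wrist_force: [-0.5, 0.7, 0.7]
grip_width: 0.08
t 52.95 s_along -0.0111 lat 0.0028 F_along 0.59 lat -0.65 fz 0.69 w 0.0800
922 [-0.00028012 -0.00043386  0.11647846] [0.02725905 0.02691063 0.00393743]
knob [ 0.46675002 -0.12381773  0.0904081 ] s -0.01057068557829088
```

View pics/w9.png

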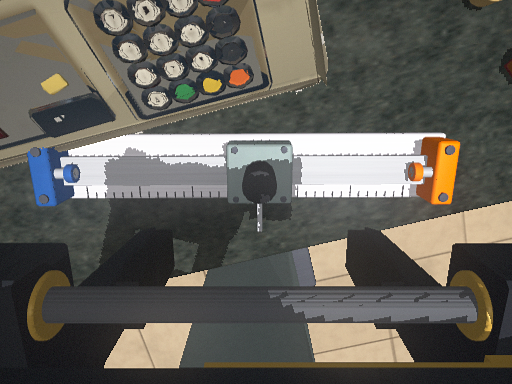

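View pics/s9.png

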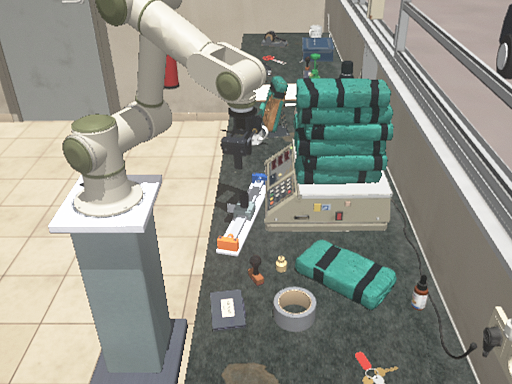

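The gripper is clear. The knob stands at (260,180) in the wrist view, which measures as s ≈ -0.0106. In the side view the bystanders look unmoved. Handing in.

```bash
python3 -c "
from cell import ticket
print(ticket.close_job())"
```

```text
the job is handed in; nothing more can be done
None
```

The carriage is on the tight spot and released, and I handed the job in at about 53 s of the 72 s allowed. No verdict was reported.

- **Buffers:** I gripped the black knob and slid the carriage to the orange end, then through its whole travel to the blue end. Each buffer gave about 3 mm, at about 8 N. In both cases the force held with the arm stationary and rose by about 2 N per mm, so it was the spring. The two contact points came out 255.5 mm apart, against 254 mm expected.
- **Tight spot:** On the way back, drag rose at about +6 mm and died away at about -30 mm along my measured rail axis. The readings from the run towards blue mirror these, which puts the middle at about -11.5 mm. The last picture shows the knob at -10.6 mm, about 1 mm from that and well inside the 12 mm allowed.
- **Final state:** The gripper is open and about 15 cm up, and the wrist force is near zero. In the final side and wrist pictures the stamp, brass weight and tape roll look unmoved. The mug is partly hidden behind the gripper in the side view, but nothing touched it. I judged this by eye and did not measure the bystanders.

**Disagreements:**
- The sliding drag I felt on the spot peaked near 6 N, below the stated 9–13 N at the ramps; I took only one reading per call, so I may have missed the peaks.
- Sideways and vertical forces on the grip reached 6–10 N because the tool was not perfectly aligned with the rail, still far below the limits.

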